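# Check spacer sleeves on a gauge pin and sort them

### The arm

A 7-joint arm with a two-finger parallel gripper is mounted at the origin on a cart in front of the work surface, level with it; the furniture and walls round the work are solid. World frame = base frame: x ahead of the robot, y to its left, z up, the work surface at z = 0. Lengths are in m, angles in rad, forces in N, time in s.
With the tool pointing down it reaches from about 0.425 to 0.925 m from the base axis. Payload 6.8 kg.
Tool frame: the origin (TCP) lies midway between the tips of the shut fingers; the grasp point (between the pads) lies 19 mm behind it; z points along the fingers, y is the line along which they close (so a half turn about z gives the same grasp; the last joint's range is limited). The gripper opens to 85 mm and grips with 20 to 120 N. Pads are 22 mm wide; open, the fingers measure 114 mm over their backs; the gripper's body (76 mm by 85 mm) begins 54 mm behind the grasp point. The pads swing forward as they close: fully open they stand 13 mm farther back than shut.
Start: joints at [-1.274, 0.477, 0.022, 1.555, -0.011, 1.109, -0.083], TCP at [0.266, 0.62, 0.231] pointing down, gripper open.
Joint ranges: [-2.96, 2.96], [-0.34, 2.1], [-1.41, 1.46], [0.24, 2.44], [-1.37, 4.51], [0.17, 1.92], [-2.96, 2.96]. Speed limits (rad/s): [2.39, 2.39, 3.14, 3.14, 3.14, 3.14, 3.14].

### API

Orientations are given as a rotation vector (axis times angle).
In Python, from bench import get_obs, grab_frame, camera_params, r gives the robot as it stands.
- The arm moves only by the shell command python3 -m jog 'ROWS' [FORCE]. ROWS is JSON, a list of rows, each an object of numbers: "rx", "ry", "rz": the turn, a rotation vector about the world's x, y, z scaled (see below); "x", "y", "z": the shift along the world's x, y, z scaled (see below); "jaw": the opening, from -1 (shut) to 1 (fully open). In form: [{"rx": .., "ry": .., "rz": .., "x": .., "y": .., "z": .., "jaw": ..}, ...]. A call has 1 to 8 rows; each row shifts and turns the commanded pose from where the row before left it; what a row does not reach is not made up. The controller multiplies each number of a shift by 60 mm and each number of a turn by 10 degrees. A row lasts 1/8 s, in which the tool goes at most 62.5 mm and 10.7 degrees, less where a joint would pass 70% of its speed; a pose out of reach is approached as far as the arm can. A call with a number of a shift or a turn outside -1 to 1 is refused whole. A call with a gripper value outside its range is refused whole. The fingers move at their own pace and stop on an object; FORCE is the grip in N (left out, the last holds). Time passes only in rows, so rows that do not move let the fingers close. It gives the time, the measured TCP pose, the force, the opening and the grip force at its end, in the units of the state.
- get_obs(): the state, without advancing time (a new reading comes with each control period).
- grab_frame(name): name is "side" or "top" or "wrist"; returns the picture (480x640x3 uint8, red, green, blue); there is no depth.
- camera_params(name): a dict with "fx", "fy", "cx", "cy" (pixels), "R" (3x3) and "t" (3): a world point X has camera coordinates R X + t. Camera axes: x right, y down, z forward; pixel columns grow to the right and rows downward; lengths in m; the calibration is good to about 2 mm. A picture is of the moment at which its call begins: read the wrist's pose just before it. camera_params takes no time and is no camera call; for the wrist camera it gives the pose at the moment of the call.
- r.hand_in(): hands the job in; it is judged then, once.
The state is a dict: "clock": time; "joints": joint angles; "qvel": joint speeds; "tau": joint torques, N m; "tcp_pos": TCP position; "orientation": TCP orientation; "contact_force": force on the tool from outside, world axes, zero at the start; "moment": the same for the moment, N m; "grip_width": finger opening in m; "gripper_force": force on a finger pad.
Only numpy, scipy, OpenCV 4.12 (cv2) and the standard library are available. Lean on these libraries where they do the work, as an engineer would, in place of code of your own. Each camera call takes 0.05 s, during which the arm holds its last target. There are 200 camera calls.

### The job

Check the two brass spacer sleeves one after the other: slide each sleeve along the level gauge pin, without forcing it, until it either comes fully home against the dark collar or is stopped by the step in the pin, then take it off. Lay each sleeve down in the middle of a tile before you check the next: the small teal tile if it went fully home, the large coral tile if it was stopped; never put one on the wrong tile, and leave the mug, glue stick and tape measure where they are.

Things in the scene. Friction and masses are not known exactly. Their poses are not given: they have to be found in the camera images.
- sleeve_a: first brass spacer sleeve with black lining: eight-sided tube 50 mm long, 32 mm across flats, 120 g, lying on a flat. Origin on its axis at mid length (16 mm over the desk); x along the axis, either end may lead. Bore 22 mm wide for 12 mm from both ends; in a good sleeve all through, a tight one narrows inside to 17 mm: hard to see.
- sleeve_b: second sleeve, of the same outside make and size as sleeve_a: 50 mm long, 32 mm across flats; origin on its axis at mid length, x along the axis. It may be a good or a tight one; test it.
- gauge: fixed blue gauge stand with a level steel pin that juts from a dark collar (34 mm diameter) along the stand's -x, roughly toward the robot, axis 65 mm over the desk. Origin under the middle of the base plate (110 x 76 x 10 mm). Post behind the collar 44 mm wide, 84 mm high. Collar face at x +9 mm. Sleeves slide on along +x.
- pin_home (a point): point on the pin's axis, 65 mm over the desk, 25 mm before the collar: the centre of a sleeve lies here when it is fully home against the collar, as a good one can be. Axes as the stand's: x along the pin into the stand.
- pin_step (a point): point on the pin's axis at the step, 28.5 mm from the collar: here a 3 mm long cone joins the thin front part (13 mm diameter) to the thick rear part (19.5 mm diameter). A tight sleeve is stopped here with its leading end about 12 mm past this point and its centre about 16 mm short of pin_home.
- pin_tip (a point): free end of the pin, on its axis, 50 mm from the collar. The tip tapers from 13 to 6 mm diameter over its last 5 mm. A sleeve that stops before its leading end has passed the step by 10 mm or so was only caught by an edge through poor aim: shift it about 2 mm sideways or in height and try again.
- teal_tile: fixed small square tile sample, teal glaze, 75 x 75 mm, top about 10 mm above the desk, flat on the desk: for sleeves that went fully home. Origin at the middle of its underside.
- coral_tile: fixed large square tile sample, coral glaze, 98 x 98 mm, top 7 to 9 mm above the desk, flat on the desk: for sleeves that were stopped. Origin at the middle of its underside.
- mug: bystander: red and white mug, 82 x 113 x 92 mm, standing beyond the sleeves. Origin at the middle of its underside.
- glue_stick: bystander: red and yellow glue stick, 27 mm diameter, 92 mm tall, standing. Origin at the middle of its underside.
- tape_measure: bystander: yellow tape measure, 33 x 80 x 61 mm, standing. Origin at the middle of its underside.
Not all that is in view belongs to the job. Leave any green or orange look-alike of the sleeve_b alone.

How it is judged:
On the way, in this order (a step that is already met when the one before it is completed fails the run):
1. one sleeve has been checked on the pin: a good one fully home, or a tight one up against the step (((y of sleeve_a in the frame of pin_home between -0.005 and 0.005 m and z of sleeve_a in the frame of pin_home between -0.005 and 0.005 m and angle between the x axis of sleeve_a and the x axis of pin_home, either way round below 0.15 rad and x of sleeve_a in the frame of pin_home above -0.004 m) or (y of sleeve_b in the frame of pin_home between -0.005 and 0.005 m and z of sleeve_b in the frame of pin_home between -0.005 and 0.005 m and angle between the x axis of sleeve_b and the x axis of pin_home, either way round below 0.15 rad and x of sleeve_b in the frame of pin_home above -0.02 m and contact force between sleeve_b and gauge above 0.5 N))), for 0.1 s.
2. that sleeve lies on its right tile, let go, while the other is on no tile ((((contact force between sleeve_a and teal_tile above 0.2 N and horizontal distance between sleeve_a and teal_tile below 0.032 m and linear speed of sleeve_a below 0.03 m/s and contact force between sleeve_a and the fingers below 0.05 N) and not (contact force between sleeve_b and teal_tile above 0.05 N or contact force between sleeve_b and coral_tile above 0.05 N)) or ((contact force between sleeve_b and coral_tile above 0.2 N and horizontal distance between sleeve_b and coral_tile below 0.042 m and linear speed of sleeve_b below 0.03 m/s and contact force between sleeve_b and the fingers below 0.05 N) and not (contact force between sleeve_a and teal_tile above 0.05 N or contact force between sleeve_a and coral_tile above 0.05 N)))), for 0.2 s.
3. with the first on its tile, the other sleeve is checked on the pin ((((contact force between sleeve_a and teal_tile above 0.2 N and horizontal distance between sleeve_a and teal_tile below 0.032 m and linear speed of sleeve_a below 0.03 m/s and contact force between sleeve_a and the fingers below 0.05 N) and (y of sleeve_b in the frame of pin_home between -0.005 and 0.005 m and z of sleeve_b in the frame of pin_home between -0.005 and 0.005 m and angle between the x axis of sleeve_b and the x axis of pin_home, either way round below 0.15 rad and x of sleeve_b in the frame of pin_home above -0.02 m and contact force between sleeve_b and gauge above 0.5 N)) or ((contact force between sleeve_b and coral_tile above 0.2 N and horizontal distance between sleeve_b and coral_tile below 0.042 m and linear speed of sleeve_b below 0.03 m/s and contact force between sleeve_b and the fingers below 0.05 N) and (y of sleeve_a in the frame of pin_home between -0.005 and 0.005 m and z of sleeve_a in the frame of pin_home between -0.005 and 0.005 m and angle between the x axis of sleeve_a and the x axis of pin_home, either way round below 0.15 rad and x of sleeve_a in the frame of pin_home above -0.004 m)))), for 0.1 s.
At the end, for the whole second after the job is handed in: The sleeve that went fully home rests on the teal tile with its centre within 32 mm of the tile's centre, the one that was stopped rests on the coral tile with its centre within 42 mm of the tile's centre, both let go and still (contact force between sleeve_a and teal_tile above 0.2 N and horizontal distance between sleeve_a and teal_tile below 0.032 m and linear speed of each of sleeve_a, sleeve_b below 0.03 m/s and contact force between each of sleeve_a, sleeve_b and the fingers below 0.05 N and contact force between sleeve_b and coral_tile above 0.2 N and horizontal distance between sleeve_b and coral_tile below 0.042 m); the robot touches nothing.
It fails at once if a sleeve is put on the wrong tile (contact force between sleeve_a and coral_tile above 0.3 N or contact force between sleeve_b and teal_tile above 0.3 N).
It fails at once if a sleeve is forced against the gauge (over 40 N) (contact force between any of sleeve_a, sleeve_b and gauge above 40 N).
It fails at once if the mug, glue stick or tape measure is moved by more than 20 mm (distance of any of mug, glue_stick, tape_measure from where it was at the start of the episode above 0.02 m).
It also fails if it takes over 70 s, if anything falls off the work surface, if the arm or the gripper's body presses on something with over 40 N, if the wrist force passes 120 N, or if a joint passes its speed limit or range.

## Working session

There is one attempt and no reset: what is moved stays moved. The work goes in short steps, Python scripts to look and compute and a shell command to move; the robot and the scene stay as the last step left them, time stands still between calls to the robot, and variables do not carry over. Pictures are saved under pics/ and viewed, at most 10 in all, crops included, and the job is handed in when it is done.

```bash
mkdir -p pics; python3 - <<'E'
from bench import *
import cv2
o=get_obs();print(o)
for n in("top","side"):
    f=grab_frame(n);cv2.imwrite(f"pics/{n}0.png",f[:,:,::-1]);p=camera_params(n);print(n,p)
E
```

```text
{'clock': 0.0, 'joints': array([-1.27407457,  0.47782548,  0.02230103,  1.55644026, -0.01152104,
        1.10932861, -0.08309636]), 'qvel': array([-0.00100676, -0.0008494 , -0.0012514 , -0.00134577,  0.00108571,
        0.0013727 , -0.00014382]), 'tau': array([-8.07819997e-04, -5.96451831e+01,  1.60785321e+00, -2.81196105e+01,
        1.25175482e-02,  9.51970374e-03,  2.03304995e-05]), 'tcp_pos': array([0.26560237, 0.61989644, 0.23031269]), 'orientation': array([-6.31426390e-01, -3.07720202e+00,  2.91262276e-03]), 'contact_force': array([-0.10321854, -0.47022726, -0.04410906]), 'moment': array([-0.03271516, -0.01466245,  0.00441776]), 'gripper_force': 0.0, 'grip_width': 0.08546907863238402}
top {'fx': 439.02464763530674, 'fy': 439.02464763530674, 'cx': 320.8646895240422, 'cy': 241.8784380144447, 'R': array([[-3.94188233e-03, -9.99991887e-01, -8.29286002e-04],
       [-9.78574550e-01,  4.02816976e-03, -2.05853405e-01],
       [ 2.05855075e-01,  6.82772494e-08, -9.78582489e-01]]), 't': array([0.03636868, 0.57145377, 1.03951686])}
side {'fx': 448.0348666154066, 'fy': 448.0348666154066, 'cx': 320.15553024842313, 'cy': 247.44967204070406, 'R': array([[-0.95715258, -0.288846  ,  0.02066217],
       [-0.13595708,  0.38523039, -0.91275036],
       [ 0.25568459, -0.87645053, -0.40799492]]), 't': array([0.57275297, 0.13307591, 0.76866038])}
```

View pics/top0.png

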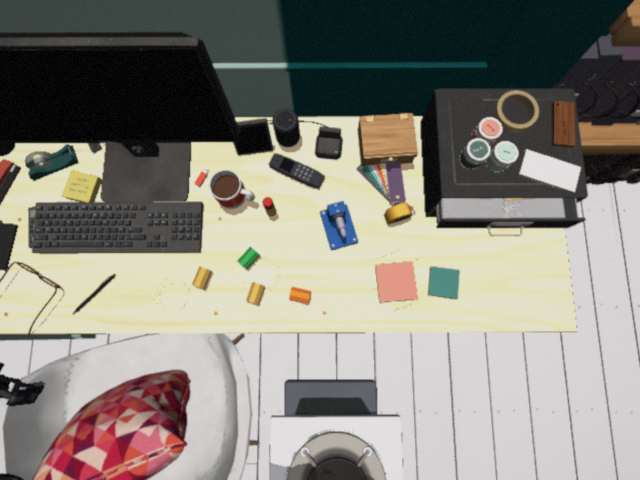

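View pics/side0.png

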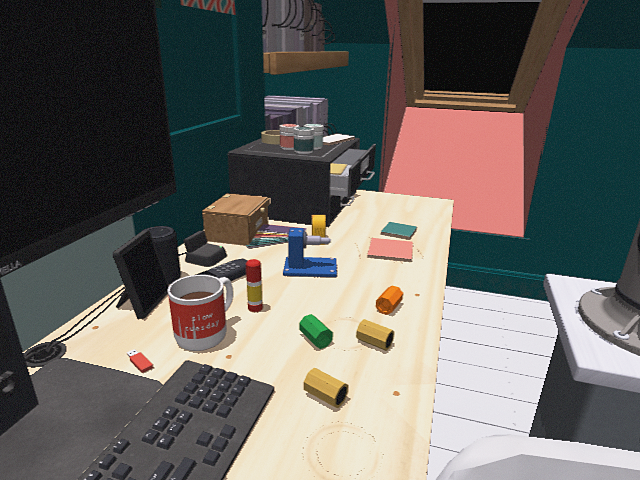

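The top view shows brass sleeves at about (202,278) and (256,294), the gauge at (339,226), the coral tile at (396,282) and the teal tile at (444,283). The green and orange pieces are decoys. The side view confirms this, with the pin pointing toward the robot side.

```bash
cat > h.py <<'E'
import numpy as np,cv2
from bench import *
def ray(p,uv,z):
    R,t=np.array(p["R"]),np.array(p["t"]);c=-R.T@t
    d=R.T@np.array([(uv[0]-p["cx"])/p["fx"],(uv[1]-p["cy"])/p["fy"],1.])
    return c+d*(z-c[2])/d[2]
def proj(p,X):
    q=np.array(p["R"])@np.array(X)+np.array(p["t"]);return np.array([p["fx"]*q[0]/q[2]+p["cx"],p["fy"]*q[1]/q[2]+p["cy"]])
def blobs(img,lo,hi,amin=60):
    m=cv2.inRange(cv2.cvtColor(img,cv2.COLOR_RGB2HSV),np.array(lo),np.array(hi))
    m=cv2.morphologyEx(m,cv2.MORPH_OPEN,np.ones((3,3),np.uint8))
    c,_=cv2.findContours(m,0,2);return sorted([k for k in c if cv2.contourArea(k)>amin],key=cv2.contourArea,reverse=True)
def rect_world(p,c,z):
    b=cv2.boxPoints(cv2.minAreaRect(c));P=np.array([ray(p,q,z)[:2] for q in b])
    e=[P[1]-P[0],P[2]-P[1]];e.sort(key=lambda v:-np.linalg.norm(v))
    return P.mean(0).round(4),[round(float(np.linalg.norm(v)),4) for v in e],round(float(np.degrees(np.arctan2(e[0][1],e[0][0]))),1)
E
python3 - <<'E'
from h import *
f=cv2.imread("pics/top0.png")[:,:,::-1].copy();p=camera_params("top")
hsv=cv2.cvtColor(f,cv2.COLOR_RGB2HSV)
for q in[(202,278),(256,294),(270,310),(339,226),(396,282),(444,283),(334,235),(342,229)]:print(q,hsv[q[1],q[0]])
for n,lo,hi,z in[("brass",(12,120,90),(26,255,240),.02),("blue",(100,120,50),(125,255,255),.01),("coral",(0,90,120),(8,190,255),.008),("teal",(80,90,40),(98,255,200),.01)]:
    for c in blobs(f,lo,hi):
        m=c.reshape(-1,2).mean(0)
        if 150<m[0]<480 and 190<m[1]<330:print(n,m.round(),cv2.contourArea(c),rect_world(p,c,z))
E
```

```text
(202, 278) [ 20 147 189]
(256, 294) [ 21 147 212]
(270, 310) [ 27  37 228]
(339, 226) [135  16 162]
(396, 282) [  6 104 226]
(444, 283) [ 85 104 140]
(334, 235) [108 178 166]
(342, 229) [134  15 184]
brass [396. 212.] 262.5 (array([ 0.6626, -0.1685]), [0.0645, 0.0364], -72.2)
brass [201. 278.] 202.5 (array([0.4881, 0.3389]), [0.0479, 0.032], -20.4)
brass [254. 293.] 201.0 (array([0.4483, 0.2014]), [0.0476, 0.0309], -16.9)
brass [298. 293.] 132.0 (array([0.4454, 0.0877]), [0.0512, 0.0208], -104.2)
blue [339. 225.] 985.5 (array([ 0.6283, -0.0113]), [0.1171, 0.0725], -165.5)
coral [397. 282.] 1294.0 (array([ 0.4778, -0.1584]), [0.0976, 0.0959], -83.8)
teal [443. 283.] 674.0 (array([ 0.475 , -0.2812]), [0.0706, 0.0702], -96.7)
```

```bash
python3 -m jog '[{"x":0.6,"y":-0.75},{"x":0.6,"y":-0.75},{"x":0.6,"y":-0.75},{"x":0.6,"y":-0.75},{"x":0.6,"y":-0.75},{"x":0.6,"y":-0.75},{"rz":0.3,"y":-0.15},{}]' 40
python3 - <<'E'
from h import *
print(get_obs()["orientation"],get_obs()["tcp_pos"]);p=camera_params("wrist");f=grab_frame("wrist");cv2.imwrite("pics/w1.png",f[:,:,::-1])
print(p)
for c in blobs(f,(12,120,70),(26,255,255),800):print(c.reshape(-1,2).mean(0),rect_world(p,c,.02))
E
```

```text
[-6.31458826e-01 -3.07724741e+00  2.53024110e-03] [0.26564944 0.6199558  0.23043502]
{'fx': 341.4310085955604, 'fy': 341.4310085955604, 'cx': 313.8245084756409, 'cy': 234.15400255377463, 'R': array([[ 0.39375301,  0.91921482, -0.00164055],
       [ 0.88194277, -0.37728295,  0.28255005],
       [ 0.25910524, -0.1127018 , -0.95925116]]), 't': array([-0.67459856, -0.03636299,  0.3802399 ])}validation failed for argument at $[0]...
```

View pics/w1.png

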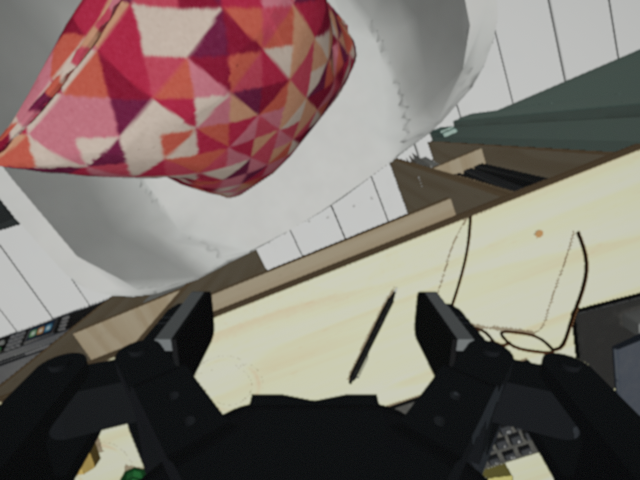

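The move was refused, because rows apparently need every key. The wrist view still shows the start pose: fingers at about (190,340) and (440,340), no sleeve in view.

```bash
python3 -m jog '[{"rx":0,"ry":0,"rz":0,"x":0.6,"y":-0.75,"z":0,"jaw":1},{"rx":0,"ry":0,"rz":0,"x":0.6,"y":-0.75,"z":0,"jaw":1},{"rx":0,"ry":0,"rz":0,"x":0.6,"y":-0.75,"z":0,"jaw":1},{"rx":0,"ry":0,"rz":0,"x":0.6,"y":-0.75,"z":0,"jaw":1},{"rx":0,"ry":0,"rz":0,"x":0.6,"y":-0.75,"z":0,"jaw":1},{"rx":0,"ry":0,"rz":0,"x":0.6,"y":-0.75,"z":0,"jaw":1},{"rx":0,"ry":0,"rz":0.3,"x":0,"y":-0.15,"z":0,"jaw":1},{"rx":0,"ry":0,"rz":0,"x":0,"y":0,"z":0,"jaw":1}]' 40
python3 - <<'E'
from h import *
print(get_obs()["orientation"],get_obs()["tcp_pos"]);p=camera_params("wrist");f=grab_frame("wrist");cv2.imwrite("pics/w2.png",f[:,:,::-1])
for c in blobs(f,(12,120,70),(26,255,255),800):print(c.reshape(-1,2).mean(0),rect_world(p,c,.02))
print(proj(p,[.488,.339,.016]))
E
```

```text
clock: 1.15
tcp_pos: [0.4821, 0.3403, 0.2311]
orientation: [-0.555, -3.092, 0.001]
contact_force: [-0.6, -0.3, 0.4]
grip_width: 0.0855
gripper_force: 0.0
[-5.54643930e-01 -3.09181614e+00  6.14496404e-04] [0.48212523 0.34033833 0.23112668]
[ 86.87671233 248.36986301] (array([0.4432, 0.0893]), [0.0695, 0.0338], 76.9)
[182.60465116 222.        ] (array([0.4494, 0.2021]), [0.0522, 0.032], -17.3)
[314.6        220.86666667] (array([0.4897, 0.3399]), [0.0511, 0.0281], -19.6)
[314.15144848 210.00749902]
```

View pics/w2.png

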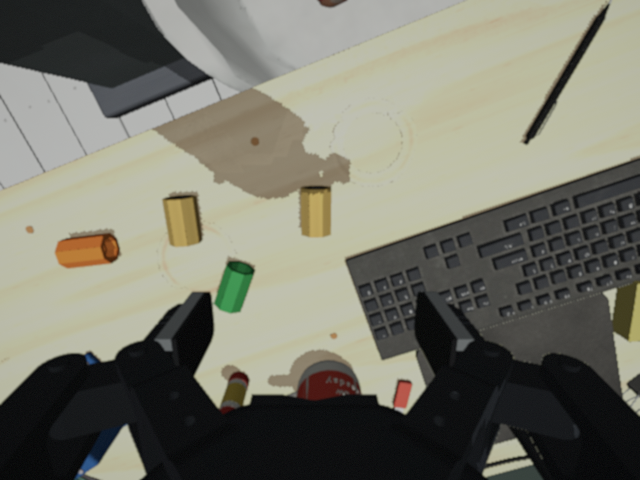

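The wrist view shows the first sleeve at (315,211), agreeing with the top-view fix. I'll descend and grip.

```bash
python3 -m jog '[{"rx":0,"ry":0,"rz":0,"x":0.1,"y":-0.02,"z":-0.9,"jaw":1},{"rx":0,"ry":0,"rz":0,"x":0,"y":0,"z":-0.9,"jaw":1},{"rx":0,"ry":0,"rz":0,"x":0,"y":0,"z":-0.9,"jaw":1},{"rx":0,"ry":0,"rz":0,"x":0,"y":0,"z":-0.8,"jaw":1},{"rx":0,"ry":0,"rz":0,"x":0,"y":0,"z":-0.3,"jaw":1},{"rx":0,"ry":0,"rz":0,"x":0,"y":0,"z":0,"jaw":-1},{"rx":0,"ry":0,"rz":0,"x":0,"y":0,"z":0,"jaw":-1},{"rx":0,"ry":0,"rz":0,"x":0,"y":0,"z":0,"jaw":-1}]' 40
```

```text
clock: 2.2
tcp_pos: [0.4889, 0.3411, 0.0052]
orientation: [0.551, 3.091, 0.004]
contact_force: [-1.1, -1.9, 1.2]
grip_width: 0.0326
gripper_force: 0.5
```

```bash
python3 -m jog '[{"rx":0,"ry":0,"rz":0,"x":0,"y":0,"z":0,"jaw":-1},{"rx":0,"ry":0,"rz":0,"x":0,"y":0,"z":0.3,"jaw":-1},{"rx":0,"ry":0,"rz":0,"x":0,"y":0,"z":0.9,"jaw":-1},{"rx":0,"ry":0,"rz":0,"x":0,"y":0,"z":0.9,"jaw":-1},{"rx":0,"ry":0,"rz":0,"x":0,"y":0,"z":0.9,"jaw":-1},{"rx":0,"ry":0,"rz":0,"x":0,"y":0,"z":0.9,"jaw":-1},{"rx":0,"ry":0,"rz":0.5,"x":0.5,"y":-0.8,"z":0,"jaw":-1},{"rx":0,"ry":0,"rz":0.5,"x":0.5,"y":-0.8,"z":0,"jaw":-1}]' 40
python3 -m jog '[{"rx":0,"ry":0,"rz":0.5,"x":0.6,"y":-0.7,"z":0,"jaw":-1},{"rx":0,"ry":0,"rz":0.5,"x":0.6,"y":-0.7,"z":0,"jaw":-1},{"rx":0,"ry":0,"rz":0.5,"x":0.6,"y":-0.7,"z":0,"jaw":-1},{"rx":0,"ry":0,"rz":0.5,"x":0.6,"y":-0.7,"z":0,"jaw":-1},{"rx":0,"ry":0,"rz":0.5,"x":0.6,"y":-0.7,"z":0,"jaw":-1},{"rx":0,"ry":0,"rz":0,"x":0,"y":0,"z":0,"jaw":-1}]' 40
python3 - <<'E'
from h import *
print(get_obs()["orientation"],get_obs()["tcp_pos"]);p=camera_params("wrist");f=grab_frame("wrist");cv2.imwrite("pics/w3.png",f[:,:,::-1])
for c in blobs(f,(100,120,40),(125,255,255),800):print(c.reshape(-1,2).mean(0),rect_world(p,c,.01),cv2.approxPolyDP(c,4,True).reshape(-1,2).tolist())
E
```

```text
clock: 3.2
tcp_pos: [0.5484, 0.2438, 0.2401]
orientation: [0.271, 3.127, 0.004]
contact_force: [0.4, 0.1, -2.0]
grip_width: 0.031
gripper_force: 40.3
clock: 3.95
tcp_pos: [0.7294, 0.027, 0.2384]
orientation: [-0.392, 3.116, -0.006]
contact_force: [-0.3, -0.3, -1.1]
grip_width: 0.0313
gripper_force: 40.3
[-0.39239417  3.1157234  -0.00621695] [0.72940028 0.02696142 0.23837282]
[298.53543307  81.37007874] (array([ 0.6242, -0.0122]), [0.1064, 0.0718], 17.3) [[337, 33], [306, 34], [312, 94], [320, 100], [281, 102], [288, 94], [290, 34], [264, 36], [276, 41], [273, 49], [264, 46], [269, 137], [280, 139], [280, 147], [328, 146], [329, 135], [337, 146], [338, 47], [325, 44], [328, 36], [337, 39]]
```

View pics/w3.png

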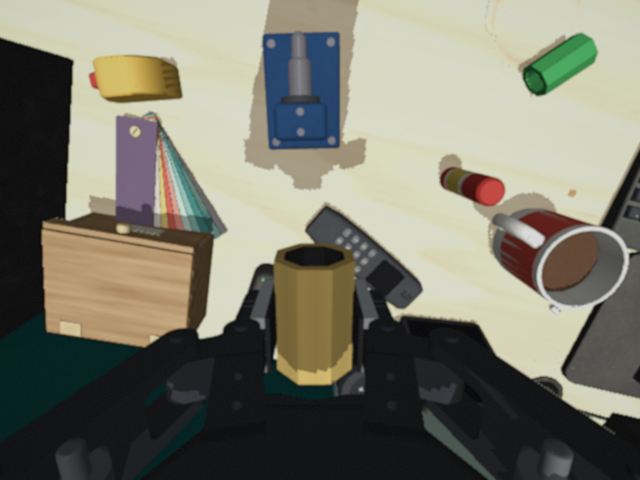

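The wrist view shows the gauge: base plate from (263,35) to (340,147), pin tip near (299,33) and collar near (300,98). The held sleeve is straight, with its axis at column 314. Next I measure the pin axis.

```bash
python3 - <<'E'
from h import *
p=camera_params("wrist");f=grab_frame("wrist")
hsv=cv2.cvtColor(f,cv2.COLOR_RGB2HSV);blue=cv2.inRange(hsv,np.array((100,100,30)),np.array((125,255,255)))>0
pts=[]
for r in range(38,96,4):
    b=np.where(~blue[r,272:332])[0]+272
    # non-blue run containing col ~299
    l=299
    while not blue[r,l]:l-=1
    q=299
    while not blue[r,q]:q+=1
    m=(l+q)/2;X=ray(p,(m,r),.065);pts.append(X);print(r,l,q,X.round(4))
pts=np.array(pts)[:,:2]
vx,vy,x0,y0=cv2.fitLine(pts.astype(np.float32),cv2.DIST_HUBER,0,.001,.001).ravel();print("pin ang",np.degrees(np.arctan(vy/vx)),x0,y0, "y at x=.6",y0+vy/vx*(.6-x0))
for q in[(263,35),(340,33),(339,148),(270,148)]:print(q,ray(p,q,.01)[:2].round(4))
print("tip",ray(p,(299,32),.065),"collar",[ray(p,(300,v),.065).round(4) for v in(95,98,102)])
# in-hand sleeve axis
o=get_obs();print(o["tcp_pos"],o["orientation"])
for c in blobs(f,(12,110,50),(28,255,255),2000):print(cv2.boundingRect(c))
for uv in[(314.5,257),(315,383)]:print(uv,[ray(p,uv,z).round(4) for z in(o["tcp_pos"][2]+.011,o["tcp_pos"][2]+.027)])
print(proj(p,o["tcp_pos"]+[0,0,.011]))
E
```

```text
38 285 302 [ 0.5891 -0.022   0.065 ]
42 285 302 [ 0.592  -0.0213  0.065 ]
46 285 302 [ 0.5948 -0.0206  0.065 ]
50 285 302 [ 0.5978 -0.0199  0.065 ]
54 285 302 [ 0.6007 -0.0192  0.065 ]
58 285 303 [ 0.6035 -0.0181  0.065 ]
62 282 306 [ 0.6065 -0.0173  0.065 ]
66 282 306 [ 0.6095 -0.0166  0.065 ]
70 282 306 [ 0.6125 -0.0159  0.065 ]
74 282 307 [ 0.6154 -0.0148  0.065 ]
78 282 307 [ 0.6184 -0.014   0.065 ]
82 283 307 [ 0.6214 -0.0129  0.065 ]
86 283 307 [ 0.6244 -0.0121  0.065 ]
90 283 307 [ 0.6275 -0.0114  0.065 ]
94 283 307 [ 0.6306 -0.0106  0.065 ]
pin ang 15.6686 0.6096016 -0.016444648 y at x=.6 -0.019137857
(263, 35) [ 0.582  -0.0574]
(340, 33) [0.5616 0.0143]
(339, 148) [0.6658 0.0426]
(270, 148) [ 0.6841 -0.0279]
tip [ 0.58366031 -0.01862481  0.065     ] collar [array([ 0.6303, -0.0063,  0.065 ]), array([ 0.6327, -0.0057,  0.065 ]), array([ 0.6358, -0.0049,  0.065 ])]
[0.72762993 0.03350421 0.23818954] [-4.01552184e-01  3.11555983e+00  4.03607973e-04]
(273, 244, 82, 142)
(88, 55, 89, 47)
(125, 213, 83, 115)
(314.5, 257) [array([0.7054, 0.0261, 0.2492]), array([0.6997, 0.0246, 0.2652])]
(315, 383) [array([0.7656, 0.0419, 0.2492]), array([0.7526, 0.0385, 0.2652])]
[318.24961448 307.83308592]
```

```bash
python3 -m jog '[{"rx":0,"ry":0,"rz":0.1,"x":-0.76,"y":-0.27,"z":0,"jaw":-1},{"rx":0,"ry":0,"rz":0,"x":-0.76,"y":-0.27,"z":0,"jaw":-1},{"rx":0,"ry":0,"rz":0,"x":-0.76,"y":-0.28,"z":0,"jaw":-1},{"rx":0,"ry":0,"rz":0,"x":-0.76,"y":-0.28,"z":0,"jaw":-1},{"rx":0,"ry":0,"rz":0,"x":0,"y":0,"z":-0.9,"jaw":-1},{"rx":0,"ry":0,"rz":0,"x":0,"y":0,"z":-0.9,"jaw":-1},{"rx":0,"ry":0,"rz":0,"x":0,"y":0,"z":-0.9,"jaw":-1},{"rx":0,"ry":0,"rz":0,"x":0,"y":0,"z":-0.3,"jaw":-1}]' 40
python3 -m jog '[{"rx":0,"ry":0,"rz":0,"x":0,"y":0,"z":0,"jaw":-1},{"rx":0,"ry":0,"rz":0,"x":0,"y":0,"z":0,"jaw":-1}]' 40
python3 - <<'E'
from h import *
o=get_obs();print(o["tcp_pos"],o["orientation"],o["joints"].round(2))
f=grab_frame("side");cv2.imwrite("pics/s1.png",cv2.resize(f[190:310,240:400],(800,600),interpolation=2)[:,:,::-1])
p=camera_params("side")
for X in[(.585,-.0218,.065),(.633,-.008,.065)]:print((proj(p,X)-[240,190])*5)
E
```

```text
clock: 5.05
tcp_pos: [0.543, -0.03, 0.0555]
orientation: [0.435, -3.107, -0.002]
contact_force: [-0.2, 0.2, -1.4]
grip_width: 0.0309
gripper_force: 40.3
clock: 5.3
tcp_pos: [0.5471, -0.0314, 0.0595]
orientation: [-0.432, 3.108, -0.0]
contact_force: [0.1, 0.9, -1.6]
grip_width: 0.0313
gripper_force: 40.3
[ 0.54713494 -0.03137927  0.05946848] [-4.31912200e-01  3.10811958e+00 -2.76389193e-04] [-0.13  0.5   0.09  2.   -0.07  0.64  1.86]
[451.09568597 252.35836085]
[328.30817186 249.39034016]
```

View pics/s1.png

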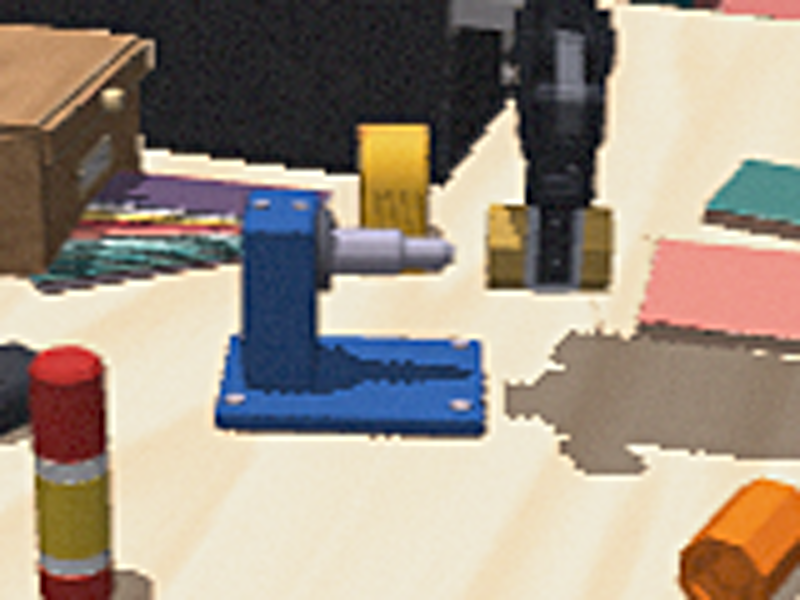

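The side crop shows the pin tip at (452,253), which matches the projection (451,252). The sleeve, at (549,248), is about 3–5 mm too high. I lower it slightly and creep on.

```bash
python3 -m jog '[{"rx":0,"ry":0,"rz":0,"x":0,"y":-0.015,"z":-0.075,"jaw":-1},{"rx":0,"ry":0,"rz":0,"x":0,"y":0,"z":0,"jaw":-1},{"rx":0,"ry":0,"rz":0,"x":0.1,"y":0.028,"z":0,"jaw":-1},{"rx":0,"ry":0,"rz":0,"x":0.1,"y":0.028,"z":0,"jaw":-1},{"rx":0,"ry":0,"rz":0,"x":0.1,"y":0.028,"z":0,"jaw":-1},{"rx":0,"ry":0,"rz":0,"x":0.1,"y":0.028,"z":0,"jaw":-1},{"rx":0,"ry":0,"rz":0,"x":0,"y":0,"z":0,"jaw":-1},{"rx":0,"ry":0,"rz":0,"x":0,"y":0,"z":0,"jaw":-1}]' 40
```

```text
clock: 6.35
tcp_pos: [0.5692, -0.026, 0.0527]
orientation: [0.432, -3.111, -0.0]
contact_force: [-0.1, -0.4, -2.0]
grip_width: 0.0308
gripper_force: 40.3
```

```bash
python3 -m jog '[{"rx":0,"ry":0,"rz":0,"x":0.05,"y":0.014,"z":0.01,"jaw":-1},{"rx":0,"ry":0,"rz":0,"x":0,"y":0,"z":0,"jaw":-1},{"rx":0,"ry":0,"rz":0,"x":0,"y":0,"z":0,"jaw":-1}]'
python3 -m jog '[{"rx":0,"ry":0,"rz":0,"x":0.05,"y":0.014,"z":0,"jaw":-1},{"rx":0,"ry":0,"rz":0,"x":0,"y":0,"z":0,"jaw":-1},{"rx":0,"ry":0,"rz":0,"x":0,"y":0,"z":0,"jaw":-1}]'
```

```text
clock: 6.72
tcp_pos: [0.5724, -0.0251, 0.0534]
orientation: [0.432, -3.112, 0.0]
contact_force: [0.1, 0.3, -0.8]
grip_width: 0.031
gripper_force: 40.3
clock: 7.1
tcp_pos: [0.5755, -0.0242, 0.0534]
orientation: [0.432, -3.112, -0.0]
contact_force: [0.1, 0.6, -1.7]
grip_width: 0.0306
gripper_force: 40.3
```

```bash
python3 -m jog '[{"rx":0,"ry":0,"rz":0,"x":0.05,"y":0.014,"z":0.01,"jaw":-1},{"rx":0,"ry":0,"rz":0,"x":0.05,"y":0.014,"z":0,"jaw":-1},{"rx":0,"ry":0,"rz":0,"x":0,"y":0,"z":0,"jaw":-1}]'
python3 -m jog '[{"rx":0,"ry":0,"rz":0,"x":0.05,"y":0.014,"z":0,"jaw":-1},{"rx":0,"ry":0,"rz":0,"x":0,"y":0,"z":0,"jaw":-1}]'
python3 -m jog '[{"rx":0,"ry":0,"rz":0,"x":0.05,"y":0.014,"z":0,"jaw":-1},{"rx":0,"ry":0,"rz":0,"x":0,"y":0,"z":0,"jaw":-1}]'
```

```text
clock: 7.48
tcp_pos: [0.5815, -0.0228, 0.054]
orientation: [0.432, -3.111, 0.0]
contact_force: [-1.4, 0.1, -0.8]
grip_width: 0.0313
gripper_force: 40.4
clock: 7.72
tcp_pos: [0.582, -0.0228, 0.0535]
orientation: [0.43, -3.107, 0.0]
contact_force: [-6.8, -2.2, 3.1]
grip_width: 0.0307
gripper_force: 40.8
clock: 7.98
tcp_pos: [0.5828, -0.0228, 0.0531]
orientation: [0.428, -3.103, 0.001]
contact_force: [-11.3, -3.2, 5.4]
grip_width: 0.0317
gripper_force: 41.1
```

Caught on the cone edge: the force is upward and there is none sideways, so the sleeve sits too low. I back off, raise it 2 mm and retry.

```bash
python3 -m jog '[{"rx":0,"ry":0,"rz":0,"x":-0.13,"y":-0.036,"z":0,"jaw":-1},{"rx":0,"ry":0,"rz":0,"x":0,"y":0,"z":0.035,"jaw":-1},{"rx":0,"ry":0,"rz":0,"x":0,"y":0,"z":0,"jaw":-1},{"rx":0,"ry":0,"rz":0,"x":0.05,"y":0.014,"z":0,"jaw":-1},{"rx":0,"ry":0,"rz":0,"x":0.05,"y":0.014,"z":0,"jaw":-1},{"rx":0,"ry":0,"rz":0,"x":0,"y":0,"z":0,"jaw":-1}]'
python3 -m jog '[{"rx":0,"ry":0,"rz":0,"x":0.05,"y":0.014,"z":0,"jaw":-1},{"rx":0,"ry":0,"rz":0,"x":0,"y":0,"z":0,"jaw":-1}]'
python3 -m jog '[{"rx":0,"ry":0,"rz":0,"x":0.05,"y":0.014,"z":0,"jaw":-1},{"rx":0,"ry":0,"rz":0,"x":0,"y":0,"z":0,"jaw":-1}]'
```

```text
clock: 8.72
tcp_pos: [0.5841, -0.0227, 0.0552]
orientation: [0.43, -3.108, 0.002]
contact_force: [-1.0, -4.8, -4.5]
grip_width: 0.0313
gripper_force: 40.0
clock: 8.98
tcp_pos: [0.5885, -0.0219, 0.0554]
orientation: [0.43, -3.111, 0.002]
contact_force: [-0.1, -4.9, -7.1]
grip_width: 0.0308
gripper_force: 40.2
clock: 9.22
tcp_pos: [0.5913, -0.0211, 0.0553]
orientation: [0.43, -3.11, 0.002]
contact_force: [-1.3, -4.6, -7.8]
grip_width: 0.0309
gripper_force: 40.2
```

```bash
python3 -m jog '[{"rx":0,"ry":0,"rz":0,"x":0.05,"y":0,"z":-0.012,"jaw":-1},{"rx":0,"ry":0,"rz":0,"x":0,"y":0,"z":0,"jaw":-1}]'
python3 -m jog '[{"rx":0,"ry":0,"rz":0,"x":0.05,"y":0.014,"z":0,"jaw":-1},{"rx":0,"ry":0,"rz":0,"x":0,"y":0,"z":0,"jaw":-1}]'
python3 -m jog '[{"rx":0,"ry":0,"rz":0,"x":0.05,"y":0.014,"z":0,"jaw":-1},{"rx":0,"ry":0,"rz":0,"x":0,"y":0,"z":0,"jaw":-1}]'
```

```text
clock: 9.48
tcp_pos: [0.5952, -0.02, 0.0551]
orientation: [-0.432, 3.111, -0.001]
contact_force: [0.4, -4.2, -6.5]
grip_width: 0.0313
gripper_force: 40.2
clock: 9.72
tcp_pos: [0.5976, -0.0193, 0.0552]
orientation: [0.431, -3.111, 0.001]
contact_force: [-1.3, -4.9, -5.5]
grip_width: 0.0311
gripper_force: 40.3
clock: 9.98
tcp_pos: [0.6004, -0.0185, 0.0551]
orientation: [0.431, -3.111, 0.001]
contact_force: [-0.8, -4.7, -5.5]
grip_width: 0.0313
gripper_force: 40.3
```

It's past the tight stop, so this is probably a good sleeve. I continue to the collar.

```bash
python3 -m jog '[{"rx":0,"ry":0,"rz":0,"x":0.05,"y":0.008,"z":-0.01,"jaw":-1},{"rx":0,"ry":0,"rz":0,"x":0.04,"y":0.011,"z":0,"jaw":-1},{"rx":0,"ry":0,"rz":0,"x":0,"y":0,"z":0,"jaw":-1}]'
python3 -m jog '[{"rx":0,"ry":0,"rz":0,"x":0.04,"y":0.011,"z":0,"jaw":-1},{"rx":0,"ry":0,"rz":0,"x":0,"y":0,"z":0,"jaw":-1}]'
python3 -m jog '[{"rx":0,"ry":0,"rz":0,"x":0.04,"y":0.011,"z":0,"jaw":-1},{"rx":0,"ry":0,"rz":0,"x":0,"y":0,"z":0,"jaw":-1}]'
```

```text
clock: 10.35
tcp_pos: [0.6067, -0.0168, 0.055]
orientation: [-0.432, 3.111, -0.0]
contact_force: [-0.6, -3.9, -3.9]
grip_width: 0.0311
gripper_force: 40.6
clock: 10.6
tcp_pos: [0.6081, -0.0163, 0.0549]
orientation: [0.432, -3.111, -0.0]
contact_force: [-3.5, -3.8, -1.5]
grip_width: 0.0311
gripper_force: 40.9
clock: 10.85
tcp_pos: [0.6082, -0.0163, 0.0548]
orientation: [0.43, -3.106, -0.0]
contact_force: [-10.1, -5.4, 5.9]
grip_width: 0.0313
gripper_force: 41.8
```

The sleeve hit the collar hard at x 0.608, so it's home and good. It comes off and goes to the teal tile.

```bash
python3 -m jog '[{"rx":0,"ry":0,"rz":0,"x":-0.1,"y":-0.028,"z":0,"jaw":-1},{"rx":0,"ry":0,"rz":0,"x":-0.3,"y":-0.084,"z":0,"jaw":-1},{"rx":0,"ry":0,"rz":0,"x":-0.35,"y":-0.098,"z":0,"jaw":-1},{"rx":0,"ry":0,"rz":0,"x":-0.35,"y":-0.098,"z":0,"jaw":-1},{"rx":0,"ry":0,"rz":0,"x":-0.35,"y":-0.098,"z":0,"jaw":-1},{"rx":0,"ry":0,"rz":0,"x":0,"y":0,"z":0.5,"jaw":-1},{"rx":0,"ry":0,"rz":0,"x":0,"y":0,"z":0.6,"jaw":-1},{"rx":0,"ry":0,"rz":0,"x":0,"y":0,"z":0,"jaw":-1}]'
python3 -m jog '[{"rx":0,"ry":0,"rz":0,"x":-0.15,"y":-0.8,"z":0,"jaw":-1},{"rx":0,"ry":0,"rz":0,"x":-0.15,"y":-0.8,"z":0,"jaw":-1},{"rx":0,"ry":0,"rz":0,"x":-0.15,"y":-0.8,"z":0,"jaw":-1},{"rx":0,"ry":0,"rz":0,"x":-0.15,"y":-0.8,"z":0,"jaw":-1},{"rx":0,"ry":0,"rz":0,"x":-0.15,"y":-0.8,"z":0,"jaw":-1},{"rx":0,"ry":0,"rz":0,"x":0,"y":0,"z":0,"jaw":-1},{"rx":0,"ry":0,"rz":0,"x":0,"y":0,"z":0,"jaw":-1}]'
```

```text
clock: 11.85
tcp_pos: [0.5271, -0.0383, 0.124]
orientation: [-0.433, 3.103, 0.001]
contact_force: [0.3, 0.6, -1.4]
grip_width: 0.0312
gripper_force: 42.8
clock: 12.72
tcp_pos: [0.4793, -0.2787, 0.1202]
orientation: [-0.433, 3.111, 0.002]
contact_force: [0.5, 0.8, -1.5]
grip_width: 0.0312
gripper_force: 42.8
```

```bash
python3 -m jog '[{"rx":0,"ry":0,"rz":0,"x":-0.07,"y":-0.04,"z":-0.8,"jaw":-1},{"rx":0,"ry":0,"rz":0,"x":0,"y":0,"z":-0.6,"jaw":-1},{"rx":0,"ry":0,"rz":0,"x":0,"y":0,"z":-0.2,"jaw":-1},{"rx":0,"ry":0,"rz":0,"x":0,"y":0,"z":0,"jaw":-1},{"rx":0,"ry":0,"rz":0,"x":0,"y":0,"z":0,"jaw":-1}]'
```

```text
clock: 13.35
tcp_pos: [0.4759, -0.2824, 0.0261]
orientation: [-0.433, 3.11, -0.002]
contact_force: [0.1, -0.9, -1.2]
grip_width: 0.0311
gripper_force: 42.7
```

```bash
python3 -m jog '[{"rx":0,"ry":0,"rz":0,"x":0,"y":0,"z":-0.1,"jaw":-1},{"rx":0,"ry":0,"rz":0,"x":0,"y":0,"z":-0.05,"jaw":-1},{"rx":0,"ry":0,"rz":0,"x":0,"y":0,"z":0,"jaw":-1},{"rx":0,"ry":0,"rz":0,"x":0,"y":0,"z":0,"jaw":-1}]'
```

```text
clock: 13.85
tcp_pos: [0.4746, -0.2824, 0.0158]
orientation: [-0.432, 3.112, -0.0]
contact_force: [-0.2, -0.5, -1.3]
grip_width: 0.0309
gripper_force: 42.7
```

```bash
python3 -m jog '[{"rx":0,"ry":0,"rz":0,"x":0,"y":0,"z":-0.015,"jaw":-1},{"rx":0,"ry":0,"rz":0,"x":0,"y":0,"z":0,"jaw":-1},{"rx":0,"ry":0,"rz":0,"x":0,"y":0,"z":0,"jaw":-1}]'
```

```text
clock: 14.22
tcp_pos: [0.4746, -0.2823, 0.0149]
orientation: [0.432, -3.112, -0.0]
contact_force: [-0.9, -0.2, -0.4]
grip_width: 0.0312
gripper_force: 42.7
```

```bash
python3 -m jog '[{"rx":0,"ry":0,"rz":0,"x":0,"y":0,"z":0,"jaw":1},{"rx":0,"ry":0,"rz":0,"x":0,"y":0,"z":0,"jaw":1},{"rx":0,"ry":0,"rz":0,"x":0,"y":0,"z":0,"jaw":1},{"rx":0,"ry":0,"rz":0,"x":0,"y":0,"z":0.3,"jaw":1},{"rx":0,"ry":0,"rz":0,"x":0,"y":0,"z":0.9,"jaw":1},{"rx":0,"ry":0,"rz":0,"x":0,"y":0,"z":0.9,"jaw":1},{"rx":0,"ry":0,"rz":0,"x":0,"y":0,"z":0.9,"jaw":1},{"rx":0,"ry":0,"rz":0,"x":0,"y":0,"z":0,"jaw":1}]'
python3 -m jog '[{"rx":0,"ry":0,"rz":-0.5,"x":0.03,"y":0.9,"z":0,"jaw":1},{"rx":0,"ry":0,"rz":-0.5,"x":0.03,"y":0.9,"z":0,"jaw":1},{"rx":0,"ry":0,"rz":-0.5,"x":0.03,"y":0.9,"z":0,"jaw":1},{"rx":0,"ry":0,"rz":-0.5,"x":0.03,"y":0.9,"z":0,"jaw":1},{"rx":0,"ry":0,"rz":-0.5,"x":0.03,"y":0.9,"z":0,"jaw":1},{"rx":0,"ry":0,"rz":-0.5,"x":0.03,"y":0.9,"z":0,"jaw":1},{"rx":0,"ry":0,"rz":-0.3,"x":-0.3,"y":0.9,"z":0,"jaw":1},{"rx":0,"ry":0,"rz":0,"x":-0.3,"y":0.9,"z":0,"jaw":1}]'
python3 -m jog '[{"rx":0,"ry":0,"rz":0,"x":0,"y":0.4,"z":0,"jaw":1},{"rx":0,"ry":0,"rz":0,"x":0,"y":0.4,"z":0,"jaw":1},{"rx":0,"ry":0,"rz":0,"x":0,"y":0,"z":0,"jaw":1},{"rx":0,"ry":0,"rz":0,"x":0,"y":0,"z":0,"jaw":1}]'
python3 - <<'E'
from h import *
o=get_obs();print(o["orientation"],o["tcp_pos"]);p=camera_params("wrist");f=grab_frame("wrist")
for c in blobs(f,(12,120,70),(26,255,255),800):print(c.reshape(-1,2).mean(0),rect_world(p,c,.02))
f=grab_frame("top");cv2.imwrite("pics/top1.png",cv2.resize(f[180:330,240:480],(800,500),interpolation=2)[:,:,::-1])
p=camera_params("top")
for c in blobs(f,(12,120,90),(26,255,240)):print("top",rect_world(p,c,.026))
E
```

```text
clock: 15.22
tcp_pos: [0.4773, -0.2839, 0.2008]
orientation: [-0.43, 3.103, -0.008]
contact_force: [0.3, 0.9, -2.2]
grip_width: 0.0855
gripper_force: 0.0
clock: 16.23
tcp_pos: [0.4484, 0.1511, 0.1948]
orientation: [-0.471, -3.106, 0.0]
contact_force: [0.1, 0.2, 0.2]
grip_width: 0.0852
gripper_force: 0.0
clock: 16.73
tcp_pos: [0.4492, 0.1965, 0.1947]
orientation: [-0.471, -3.106, 0.002]
contact_force: [-0.2, -0.2, 0.3]
grip_width: 0.0853
gripper_force: 0.0
[-4.70952748e-01 -3.10557889e+00  1.54994307e-03] [0.44920025 0.1964922  0.1946623 ]
[208.98275862 233.65517241] (array([0.4429, 0.0882]), [0.0576, 0.034], 76.7)
[318.34615385 218.23076923] (array([0.4504, 0.2017]), [0.0507, 0.0298], -16.2)
top (array([ 0.874 , -0.7507]), [0.164, 0.0681], -90.3)
top (array([ 0.6605, -0.167 ]), [0.0649, 0.0365], -71.3)
top (array([ 1.2528, -0.8729]), [0.0874, 0.035], 171.3)
top (array([ 0.4744, -0.2821]), [0.049, 0.0311], -165.1)
top (array([ 0.837 , -0.1785]), [0.0943, 0.0438], -67.3)
top (array([ 0.9193, -0.1458]), [0.0659, 0.0298], -90.3)
top (array([ 0.8751, -0.132 ]), [0.1062, 0.0176], -90.2)
top (array([0.4442, 0.0874]), [0.0502, 0.0271], -103.2)
```

View pics/top1.png

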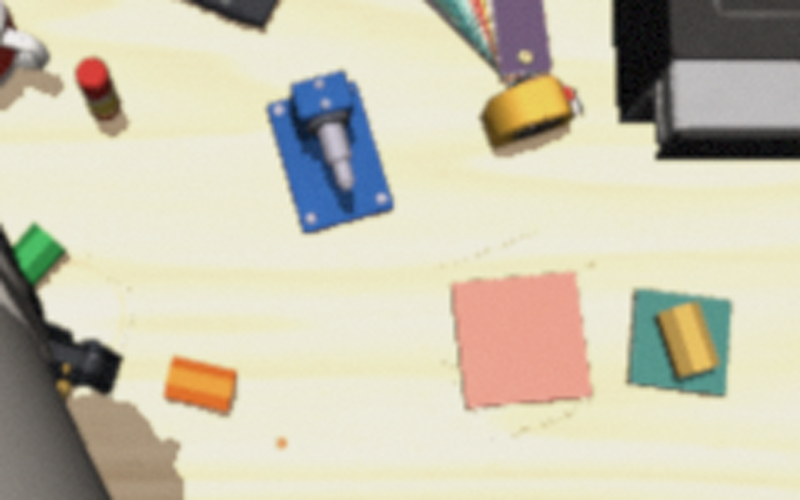

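The first sleeve lies in the middle of the teal tile, at (688,340) in the crop. Now I grip the second one.

```bash
python3 -m jog '[{"rx":0,"ry":0,"rz":0,"x":0,"y":0.085,"z":-0.9,"jaw":1},{"rx":0,"ry":0,"rz":0,"x":0,"y":0,"z":-0.9,"jaw":1},{"rx":0,"ry":0,"rz":0,"x":0,"y":0,"z":-0.9,"jaw":1},{"rx":0,"ry":0,"rz":0,"x":0,"y":0,"z":-0.46,"jaw":1},{"rx":0,"ry":0,"rz":0,"x":0,"y":0,"z":0,"jaw":1},{"rx":0,"ry":0,"rz":0,"x":0,"y":0,"z":0,"jaw":-1},{"rx":0,"ry":0,"rz":0,"x":0,"y":0,"z":0,"jaw":-1},{"rx":0,"ry":0,"rz":0,"x":0,"y":0,"z":0,"jaw":-1}]' 40
python3 -m jog '[{"rx":0,"ry":0,"rz":0,"x":0,"y":0,"z":0,"jaw":-1},{"rx":0,"ry":0,"rz":0,"x":0,"y":0,"z":0,"jaw":-1}]'
```

```text
clock: 17.82
tcp_pos: [0.4501, 0.2031, 0.0064]
orientation: [0.47, 3.105, 0.002]
contact_force: [0.2, -0.4, -0.6]
grip_width: 0.0324
gripper_force: 0.3
clock: 18.08
tcp_pos: [0.4502, 0.2031, 0.0065]
orientation: [0.47, 3.105, 0.002]
contact_force: [-1.7, -1.9, 7.8]
grip_width: 0.0308
gripper_force: 39.5
```

```bash
python3 -m jog '[{"rx":0,"ry":0,"rz":0,"x":0,"y":0,"z":0.3,"jaw":-1},{"rx":0,"ry":0,"rz":0,"x":0,"y":0,"z":0.8,"jaw":-1},{"rx":0,"ry":0,"rz":0,"x":0,"y":0,"z":0.8,"jaw":-1},{"rx":0,"ry":0,"rz":0,"x":0,"y":0,"z":0.5,"jaw":-1},{"rx":0,"ry":0,"rz":0.6,"x":0.3,"y":-0.75,"z":0,"jaw":-1},{"rx":0,"ry":0,"rz":0.6,"x":0.3,"y":-0.75,"z":0,"jaw":-1},{"rx":0,"ry":0,"rz":0.6,"x":0.3,"y":-0.75,"z":0,"jaw":-1},{"rx":0,"ry":0,"rz":0.6,"x":0.3,"y":-0.75,"z":0,"jaw":-1}]'
python3 -m jog '[{"rx":0,"ry":0,"rz":0.6,"x":0.3,"y":-0.75,"z":0,"jaw":-1},{"rx":0,"ry":0,"rz":0.3,"x":0,"y":-0.2,"z":0,"jaw":-1},{"rx":0,"ry":0,"rz":0,"x":0,"y":0,"z":-0.8,"jaw":-1},{"rx":0,"ry":0,"rz":0,"x":0,"y":0,"z":-0.6,"jaw":-1},{"rx":0,"ry":0,"rz":0,"x":0,"y":0,"z":0,"jaw":-1},{"rx":0,"ry":0,"rz":0,"x":0,"y":0,"z":0,"jaw":-1},{"rx":0,"ry":0,"rz":0,"x":0,"y":0,"z":0,"jaw":-1}]'
```

```text
clock: 19.08
tcp_pos: [0.5217, 0.0214, 0.1498]
orientation: [-0.192, 3.135, 0.0]
contact_force: [-0.2, 1.1, -0.6]
grip_width: 0.0311
gripper_force: 40.6
clock: 19.95
tcp_pos: [0.5407, -0.0341, 0.0671]
orientation: [-0.432, 3.109, -0.001]
contact_force: [0.1, 0.5, -0.3]
grip_width: 0.0307
gripper_force: 40.5
```

```bash
python3 -m jog '[{"rx":0,"ry":0,"rz":0,"x":0,"y":-0.025,"z":-0.18,"jaw":-1},{"rx":0,"ry":0,"rz":0,"x":0,"y":0,"z":0,"jaw":-1},{"rx":0,"ry":0,"rz":0,"x":0,"y":0,"z":0,"jaw":-1}]'
python3 -m jog '[{"rx":0,"ry":0,"rz":0,"x":0.1,"y":0.028,"z":0,"jaw":-1},{"rx":0,"ry":0,"rz":0,"x":0.1,"y":0.028,"z":0,"jaw":-1},{"rx":0,"ry":0,"rz":0,"x":0.1,"y":0.028,"z":0,"jaw":-1},{"rx":0,"ry":0,"rz":0,"x":0.1,"y":0.028,"z":0,"jaw":-1},{"rx":0,"ry":0,"rz":0,"x":0.1,"y":0.028,"z":0,"jaw":-1},{"rx":0,"ry":0,"rz":0,"x":0,"y":0,"z":0,"jaw":-1},{"rx":0,"ry":0,"rz":0,"x":0,"y":0,"z":0,"jaw":-1}]'
```

```text
clock: 20.32
tcp_pos: [0.5393, -0.0357, 0.0544]
orientation: [0.432, -3.111, -0.0]
contact_force: [-0.9, 0.5, -1.3]
grip_width: 0.0309
gripper_force: 40.6
clock: 21.2
tcp_pos: [0.5692, -0.0274, 0.0544]
orientation: [0.432, -3.111, -0.0]
contact_force: [0.9, -0.4, -0.4]
grip_width: 0.0307
gripper_force: 40.6
```

```bash
python3 -m jog '[{"rx":0,"ry":0,"rz":0,"x":0,"y":0,"z":0.026,"jaw":-1},{"rx":0,"ry":0,"rz":0,"x":0.08,"y":0.022,"z":0,"jaw":-1},{"rx":0,"ry":0,"rz":0,"x":0.08,"y":0.022,"z":0,"jaw":-1},{"rx":0,"ry":0,"rz":0,"x":0,"y":0,"z":0,"jaw":-1},{"rx":0,"ry":0,"rz":0,"x":0,"y":0,"z":0,"jaw":-1}]'
python3 -m jog '[{"rx":0,"ry":0,"rz":0,"x":0.05,"y":0.014,"z":0,"jaw":-1},{"rx":0,"ry":0,"rz":0,"x":0,"y":0,"z":0,"jaw":-1}]'
python3 -m jog '[{"rx":0,"ry":0,"rz":0,"x":0.05,"y":0.014,"z":0,"jaw":-1},{"rx":0,"ry":0,"rz":0,"x":0,"y":0,"z":0,"jaw":-1}]'
```

```text
clock: 21.82
tcp_pos: [0.5789, -0.0247, 0.056]
orientation: [0.432, -3.111, 0.0]
contact_force: [0.7, -0.1, -1.2]
grip_width: 0.0312
gripper_force: 40.6
clock: 22.08
tcp_pos: [0.5823, -0.0237, 0.0561]
orientation: [-0.432, 3.111, 0.0]
contact_force: [0.2, -0.7, -1.2]
grip_width: 0.031
gripper_force: 40.6
clock: 22.32
tcp_pos: [0.5854, -0.0229, 0.0561]
orientation: [-0.432, 3.111, 0.0]
contact_force: [0.0, 0.6, -1.9]
grip_width: 0.0311
gripper_force: 40.6
```

```bash
python3 -m jog '[{"rx":0,"ry":0,"rz":0,"x":0.06,"y":0.017,"z":0,"jaw":-1},{"rx":0,"ry":0,"rz":0,"x":0.04,"y":0.011,"z":0,"jaw":-1},{"rx":0,"ry":0,"rz":0,"x":0,"y":0,"z":0,"jaw":-1}]'
python3 -m jog '[{"rx":0,"ry":0,"rz":0,"x":0.03,"y":0.008,"z":0,"jaw":-1},{"rx":0,"ry":0,"rz":0,"x":0,"y":0,"z":0,"jaw":-1}]'
python3 -m jog '[{"rx":0,"ry":0,"rz":0,"x":0.03,"y":0.008,"z":0,"jaw":-1},{"rx":0,"ry":0,"rz":0,"x":0,"y":0,"z":0,"jaw":-1}]'
```

```text
clock: 22.7
tcp_pos: [0.5913, -0.0212, 0.0561]
orientation: [-0.432, 3.112, 0.0]
contact_force: [0.6, 0.3, -1.1]
grip_width: 0.0307
gripper_force: 40.6
clock: 22.95
tcp_pos: [0.5929, -0.0208, 0.0561]
orientation: [-0.432, 3.112, 0.0]
contact_force: [-1.1, -0.2, -1.4]
grip_width: 0.0308
gripper_force: 40.6
clock: 23.2
tcp_pos: [0.594, -0.0208, 0.0558]
orientation: [0.431, -3.11, 0.0]
contact_force: [-1.7, -2.2, 0.1]
grip_width: 0.031
gripper_force: 40.6
```

```bash
python3 -m jog '[{"rx":0,"ry":0,"rz":0,"x":0.03,"y":0.008,"z":0,"jaw":-1},{"rx":0,"ry":0,"rz":0,"x":0,"y":0,"z":0,"jaw":-1}]'
python3 -m jog '[{"rx":0,"ry":0,"rz":0,"x":0.03,"y":0.008,"z":0,"jaw":-1},{"rx":0,"ry":0,"rz":0,"x":0,"y":0,"z":0,"jaw":-1},{"rx":0,"ry":0,"rz":0,"x":0,"y":0,"z":0,"jaw":-1}]'
```

```text
clock: 23.45
tcp_pos: [0.5945, -0.0209, 0.0555]
orientation: [0.43, -3.108, 0.001]
contact_force: [-6.4, -2.0, 1.4]
grip_width: 0.0311
gripper_force: 40.9
clock: 23.82
tcp_pos: [0.5947, -0.0209, 0.0553]
orientation: [0.429, -3.105, 0.001]
contact_force: [-10.0, -3.4, 4.8]
grip_width: 0.0311
gripper_force: 41.3
```

It stopped about 14 mm short of home with the force building, so it's tight. It goes to the coral tile.

```bash
python3 -m jog '[{"rx":0,"ry":0,"rz":0,"x":-0.1,"y":-0.028,"z":0,"jaw":-1},{"rx":0,"ry":0,"rz":0,"x":-0.3,"y":-0.084,"z":0,"jaw":-1},{"rx":0,"ry":0,"rz":0,"x":-0.35,"y":-0.098,"z":0,"jaw":-1},{"rx":0,"ry":0,"rz":0,"x":-0.35,"y":-0.098,"z":0,"jaw":-1},{"rx":0,"ry":0,"rz":0,"x":-0.3,"y":-0.08,"z":0,"jaw":-1},{"rx":0,"ry":0,"rz":0,"x":-0.2,"y":-0.6,"z":0,"jaw":-1},{"rx":0,"ry":0,"rz":0,"x":-0.2,"y":-0.65,"z":0,"jaw":-1},{"rx":0,"ry":0,"rz":0,"x":-0.2,"y":-0.65,"z":0,"jaw":-1}]'
python3 -m jog '[{"rx":0,"ry":0,"rz":0,"x":0,"y":0,"z":-0.45,"jaw":-1},{"rx":0,"ry":0,"rz":0,"x":0,"y":0,"z":0,"jaw":-1},{"rx":0,"ry":0,"rz":0,"x":0,"y":0,"z":0,"jaw":-1}]'
```

```text
clock: 24.82
tcp_pos: [0.4791, -0.1575, 0.0566]
orientation: [-0.433, 3.109, -0.001]
contact_force: [0.5, 0.3, -1.4]
grip_width: 0.0311
gripper_force: 40.7
clock: 25.2
tcp_pos: [0.4792, -0.156, 0.0296]
orientation: [-0.434, 3.11, 0.0]
contact_force: [-0.6, 0.1, -1.7]
grip_width: 0.0313
gripper_force: 40.6
```

```bash
python3 -m jog '[{"rx":0,"ry":0,"rz":0,"x":0,"y":-0.03,"z":-0.2,"jaw":-1},{"rx":0,"ry":0,"rz":0,"x":0,"y":0,"z":-0.05,"jaw":-1},{"rx":0,"ry":0,"rz":0,"x":0,"y":0,"z":0,"jaw":-1},{"rx":0,"ry":0,"rz":0,"x":0,"y":0,"z":0,"jaw":-1}]'
```

```text
clock: 25.7
tcp_pos: [0.4783, -0.1583, 0.014]
orientation: [0.432, -3.112, -0.0]
contact_force: [-0.8, -0.6, -1.3]
grip_width: 0.0309
gripper_force: 40.7
```

```bash
python3 -m jog '[{"rx":0,"ry":0,"rz":0,"x":0,"y":0,"z":-0.015,"jaw":-1},{"rx":0,"ry":0,"rz":0,"x":0,"y":0,"z":0,"jaw":-1},{"rx":0,"ry":0,"rz":0,"x":0,"y":0,"z":0,"jaw":-1}]'
python3 -m jog '[{"rx":0,"ry":0,"rz":0,"x":0,"y":0,"z":0,"jaw":1},{"rx":0,"ry":0,"rz":0,"x":0,"y":0,"z":0,"jaw":1},{"rx":0,"ry":0,"rz":0,"x":0,"y":0,"z":0,"jaw":1},{"rx":0,"ry":0,"rz":0,"x":0,"y":0,"z":0.3,"jaw":1},{"rx":0,"ry":0,"rz":0,"x":0,"y":0,"z":0.9,"jaw":1},{"rx":0,"ry":0,"rz":0,"x":0,"y":0,"z":0.9,"jaw":1},{"rx":0,"ry":0,"rz":0,"x":0,"y":0,"z":0.9,"jaw":1},{"rx":0,"ry":0,"rz":0,"x":0,"y":0,"z":0,"jaw":1}]'
python3 -m jog '[{"rx":0,"ry":0,"rz":0,"x":0,"y":0.8,"z":0,"jaw":1},{"rx":0,"ry":0,"rz":0,"x":0,"y":0.8,"z":0,"jaw":1},{"rx":0,"ry":0,"rz":0,"x":0,"y":0.8,"z":0,"jaw":1},{"rx":0,"ry":0,"rz":0,"x":0,"y":0.8,"z":0,"jaw":1},{"rx":0,"ry":0,"rz":0,"x":0,"y":0.8,"z":0,"jaw":1},{"rx":0,"ry":0,"rz":0,"x":0,"y":0,"z":0,"jaw":1},{"rx":0,"ry":0,"rz":0,"x":0,"y":0,"z":0,"jaw":1},{"rx":0,"ry":0,"rz":0,"x":0,"y":0,"z":0,"jaw":1}]'
python3 - <<'E'
from h import *
f=grab_frame("top");cv2.imwrite("pics/top2.png",cv2.resize(f[180:330,240:480],(800,500),interpolation=2)[:,:,::-1])
p=camera_params("top")
for c in blobs(f,(12,120,90),(26,255,240)):
    w=rect_world(p,c,.025)
    if w[0][0]<.6:print(w)
E
```

```text
clock: 26.08
tcp_pos: [0.4783, -0.1584, 0.0139]
orientation: [-0.432, 3.112, -0.0]
contact_force: [-2.6, 0.7, 9.2]
grip_width: 0.0312
gripper_force: 41.9
clock: 27.08
tcp_pos: [0.4811, -0.1592, 0.1974]
orientation: [-0.43, 3.104, -0.005]
contact_force: [0.3, 0.3, -1.3]
grip_width: 0.0852
gripper_force: 0.0
clock: 28.08
tcp_pos: [0.478, 0.08, 0.1926]
orientation: [0.428, -3.111, 0.001]
contact_force: [0.3, -0.3, 0.9]
grip_width: 0.0853
gripper_force: 0.0
(array([ 0.4777, -0.1585]), [0.0523, 0.0343], -166.4)
(array([ 0.4749, -0.2823]), [0.0499, 0.0311], -165.1)
```

View pics/top2.png

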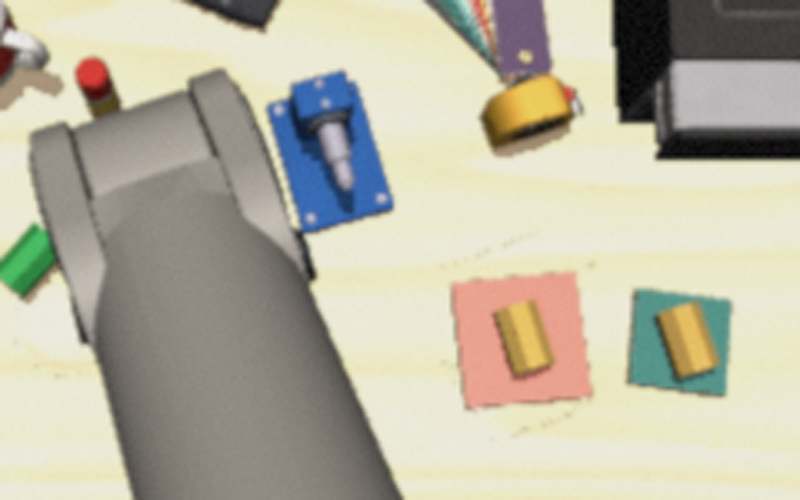

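Both sleeves lie in the middle of their tiles, at (523,338) on coral and (688,340) on teal, and the arm is clear.

```bash
python3 -c "from bench import r;print(r.hand_in())"
```

```text
the job is handed in; nothing more can be done
None
```

I handed the job in: the first sleeve went fully home and lies on the teal tile, the second was stopped by the step and lies on the coral tile, both centred and let go; no verdict came back.

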